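Index the housing and open its door

TASK

Push the turntable counter-clockwise (seen from above) by its upright post until the spring roller drops between the two pins on its rim, keeping the housing's door shut meanwhile. Then pull the door gently open by its handle to a little more than a right angle, leaving the turntable seated on the roller. Leave the canisters and the other things on the bench where they are.

Things in the scene. Friction and masses are not known exactly. Their poses are not given: they have to be found in the camera images.
- indexer: Fixed base of the indexing turntable. Origin: centre of its underside on the bench, on the turntable's vertical axis, z up. Its -x is the way the housing's door faces once the turntable is seated (roughly the robot's left). Carries an aluminium disc, radius 165 mm, top 42 mm above the bench. A spring roller on a 72 mm tall block stands at its edge toward (x, -y), reaching 250 mm from the axis.
- housing_top (a point): Middle of the closed roof of the white plastic housing fixed on the disc, on the turntable's axis, 167 mm above the bench. The housing is 120 mm deep (along the disc's x; door on its -x face) and 180 mm wide (along y).
- turntable (a joint): Turntable angle, rad, counter-clockwise from above positive; 0 = seated, roller between the pins. Starts between -1.2 and -0.6; stops at -1.8 and 0.5. Friction 0.12 N m. From about -0.17 to -0.08 the first pin is forced past the roller (about 1 N m); from about -0.07 on the roller draws the disc to 0 and holds it with about 0.9 N m; pushed too far it goes out the other side.
- post_top (a point): Centre of the top of the upright round steel post on the disc by which it is pushed: diameter 24 mm, 135 mm from the turntable's axis, its top 157 mm above the bench and 10 mm below the housing's roof. It stands at a corner behind the housing, toward (x, y) of the disc, 35 mm clear of the housing (centre to back face).
- pin_gap (a point): Point midway between the two upright steel pins on the disc's rim (diameter 12 mm, 24 mm apart, 24 mm tall), at the height of their tops, 150 mm from the axis.
- roller (a point): Fixed point above the spring roller (diameter 16 mm) where it sits when seated, 157 mm from the axis. Seated, pin_gap lies 7 mm inward of it.
- door (a joint): Angle of the housing's door in rad: 0 = shut, grows as it opens, stop at 2.0. It turns clockwise seen from above. Friction 0.07 N m, no latch or spring: it stays where it is left. Starts between 0 and 0.06.
- door_hinge (a point): Top of the door's vertical hinge line, 164 mm above the bench. The door is a white panel 180 mm wide, 119 mm high, 10 mm thick; its mid-plane passes through the hinge line. With the turntable seated and the door shut, the hinge is at (-66, 90) mm in the indexer's frame and the panel runs from it along -y.
- door_handle (a point): Middle of the door's level steel pull bar: 10 mm thick, 100 mm long, parallel to the panel, centred 120 mm from the hinge line along the panel and 50 mm out from its mid-plane, 148 mm above the bench, 16 mm below the door's top edge. Between bar and panel is a gap 40 mm wide and 90 mm long, open above and below, with a post at each end.
- can_a: Bystander: oval aluminium canister, 64 x 104 mm, 108 mm tall with a 12 mm stub on its lid, 0.45 kg, standing loose. Origin: centre of its underside, z up. To be left alone.
- can_b: Bystander: oval aluminium canister, 64 x 104 mm, 108 mm tall with a 12 mm stub on its lid, 0.45 kg, standing loose. Origin: centre of its underside, z up. To be left alone.
- can_c: Bystander: oval aluminium canister, 64 x 104 mm, 108 mm tall with a 12 mm stub on its lid, 0.45 kg, standing loose. Origin: centre of its underside, z up. To be left alone.
- can_d: Bystander: oval aluminium canister, 64 x 104 mm, 108 mm tall with a 12 mm stub on its lid, 0.45 kg, standing loose. Origin: centre of its underside, z up. To be left alone.
- cover: Bystander: white plastic tray-like cover 150 x 110 x 45 mm, lying loose. Origin: centre of its underside. To be left alone.
- driver: Bystander: electric screwdriver lying on its side, 230 mm long, 38 mm thick, along its own x. Origin: on the bench beneath it. To be left alone.
- tape: Bystander: roll of tape lying flat, 100 mm across, 48 mm high. Origin: centre of its underside. To be left alone.

How it is judged (in metres and radians):
On the way, in this order (a step that is already met when the one before it is completed fails the run):
1. the turntable is seated on the roller, with the door still shut (value of joint turntable between -0.05 and 0.05 rad and velocity of joint turntable between -0.05 and 0.05 rad/s and value of joint door below 0.25 rad), for 0.2 s.
2. the door stands open to a right angle or more, with the turntable still seated (value of joint turntable between -0.05 and 0.05 rad and value of joint door above 1.5 rad), for 0.1 s.
At the end, for the whole second after the job is handed in: The turntable is within 0.05 rad of its seated angle, the door stands open by 1.5 rad or more, both are at rest (all of step 2 and velocity of joint turntable between -0.05 and 0.05 rad/s and velocity of joint door between -0.1 and 0.1 rad/s); the robot touches nothing.
It fails at once if the door is opened (more than 0.4 rad) while the turntable is not seated (more than 0.15 rad off) (value of joint door above 0.4 rad and (value of joint turntable below -0.15 rad or value of joint turntable above 0.15 rad)).
It fails at once if the door is flung (faster than 4 rad/s) (velocity of joint door above 4 rad/s).
It fails at once if a bystander is moved by more than 30 mm or tipped over (distance of any of can_a, can_b, can_c, can_d, cover, driver, tape from where it was at the start of the episode above 0.03 m or angle between any of can_a, can_b, can_c, can_d, cover, tape's own z axis and vertical above 0.5 rad).
It also fails if it takes over 56 s, if anything falls off the work surface, if the arm or the gripper's body presses on something with over 40 N, if the wrist force passes 120 N, or if a joint passes its speed limit or range.

ROBOT

A 6-joint arm with a two-finger parallel gripper is mounted at the origin on the work surface. World frame = base frame: x ahead of the robot, y to its left, z up, the work surface at z = 0. Lengths are in mm, angles in rad, forces in N, time in s.
With the tool pointing down it reaches from about 350 to 975 mm from the base axis. Payload 7.1 kg.
Tool frame: the origin (TCP) lies at the very end of the fingers, on their centre line; the grasp point (between the pads) lies 19 mm behind it; z points along the fingers, y is the line along which they close (so a half turn about z gives the same grasp; the last joint's range is limited). The gripper opens to 88 mm and grips with 3 to 60 N. Pads are 20 mm wide; open, the fingers measure 115 mm over their backs; the gripper's body (75 mm by 178 mm) begins 61 mm behind the grasp point.
Start: joints at [1.118, 0.423, 1.63, -0, 1.089, -0.019], TCP at [262.669, 567.107, 222.675] pointing down, gripper open.
Joint ranges: [-3, 3], [-0.9, 2.11], [0.09, 2.58], [-1.31, 4.45], [0.11, 2.69], [-2.54, 2.54]. Speed limits (rad/s): [2.39, 2.39, 3.01, 3.14, 3.14, 3.14].

INTERFACE

Orientations are given as a rotation vector (axis times angle).
In Python, from workcell import ctrl, optics gives the robot as it stands.
- The arm moves only by the shell command python3 -m jog 'ROWS'. ROWS is JSON, a list of rows, each a list of 7 numbers: the shift along the tool's x, y, z in units of 40 mm (1.0 is 40 mm), then the turn, a rotation vector about the tool's x, y, z in units of 6 degrees (1.0 is 6 degrees), then the opening, from 0 (shut) to 1 (fully open). A call has 1 to 20 rows; each row shifts and turns the commanded pose from where the row before left it, along the tool's axes as they then stand; what a row does not reach is not made up. A row lasts 1/10 s, in which the tool goes at most 50 mm and 8.59 degrees, less where a joint would pass 70% of its speed; a pose out of reach is approached as far as the arm can. A call is refused whole if a number of a shift passes 1 or a number of a turn 1, either way. A call with a gripper value outside its range is refused whole. The fingers move at their own pace and stop on an object; the grip force is fixed at half the most. Time passes only in rows, so rows that do not move let the fingers close. It gives the time, the measured TCP pose, the force, the opening and the grip force at its end, in the units of the state.
- ctrl.get_obs(): the state, without advancing time (a new reading comes with each control period).
- optics.get_image(name): name is "scene" or "top" or "wrist"; returns the picture (480x640x3 uint8, red, green, blue); there is no depth.
- optics.camera_model(name): a dict with "fov_y" (degrees; the focal length in pixels is half the picture's height over the tangent of half this angle, whatever the lens; pixels are square), "cx", "cy" (the principal point, pixels), "k1" (the pictures are not rectified: a ray, as slopes to the right and down, at radius r is drawn at 1 + k1 r^2 times it, then the intrinsics apply), "view" (4x4, takes a point from world to camera coordinates); the wrist camera has in their place "hand_eye" (4x4, takes a point from camera to tool coordinates, whose origin is the TCP and whose axes are the flange's). Camera axes: x right, y up, looking along -z (the intrinsics and any distortion apply to the point x, -y, -z); pixel columns grow to the right and rows downward; lengths in mm; the calibration is good to about 2 mm. A picture is of the moment at which its call begins: read the wrist's pose just before it. camera_model takes no time and is no camera call.
- ctrl.close_job(): hands the job in; it is judged then, once.
Trained networks look in the newest picture that a camera, given by its name, has taken for a name from the list of things; names that differ only in an ending like _2 or _b are one class to them, and where a whole thing is asked for, a point or a joint stands for the part that bears it (a point fixed in the world has none). Each returns a list of dicts, best first, with "conf" (0 to 1); they miss things now and then, are a little off and sometimes report something else, mostly with a low value. They report only what shows in the picture. A call takes as long as a camera call.
- optics.masks_of(target, camera): "pixels" (480x640 bool, what is visible of it) and "extent" ([centre column, centre row, width, height] in pixels, round what is visible of it).
The state is a dict: "t": time; "qpos": joint angles; "qvel": joint speeds; "joint_torque": joint torques, N m; "ee_pos": TCP position; "orientation": TCP orientation; "ft_force": force on the tool from outside, world axes, zero at the start; "moment": the same for the moment, N m; "width": finger opening in mm; "grasp_force": force on a finger pad.
Only numpy, scipy, OpenCV 4.12 (cv2) and the standard library are available. Lean on these libraries where they do the work, as an engineer would, in place of code of your own. Each camera call takes 0.05 s, during which the arm holds its last target. There are 200 camera calls.

## Working session

There is one attempt and no reset: what is moved stays moved. The work goes in short steps, Python scripts to look and compute and a shell command to move; the robot and the scene stay as the last step left them, time stands still between calls to the robot, and variables do not carry over. Pictures are saved under pics/ and viewed, at most 10 in all, crops included, and the job is handed in when it is done.

```bash
mkdir -p pics; ls; python3 - <<'E'
from workcell import ctrl, optics
import cv2,numpy as np
np.set_printoptions(precision=3,suppress=True)
print(ctrl.get_obs())
for n in("scene","top"):
    im=optics.get_image(n); cv2.imwrite(f"pics/{n}0.png",im[:,:,::-1])
    print(n,optics.camera_model(n))
print(optics.camera_model("wrist"))
for c in("scene","top"):
  for t in("indexer","housing_top","post_top","pin_gap","door_handle","can","can_a","cover","driver","tape"):
    try:
        for d in optics.masks_of(t,c)[:5]: print(c,t,round(d["conf"],2),np.array(d["extent"]))
    except Exception as e: print(c,t,e)
E
```

```text
pics
{'t': 0.0, 'qpos': array([ 1.118,  0.424,  1.631,  0.   ,  1.089, -0.019]), 'qvel': array([ 0.   , -0.   ,  0.002, -0.002, -0.   , -0.002]), 'joint_torque': array([  0.002, -54.465, -27.366,   0.064,   0.023,  -0.   ]), 'ee_pos': array([262.429, 566.628, 221.903]), 'orientation': array([-0.676, -3.068,  0.002]), 'ft_force': array([-0.822,  0.462, -0.792]), 'moment': array([-0.029, -0.019,  0.007]), 'grasp_force': 0.0, 'width': 87.77607209815632}
scene {'fov_y': 52.38347051035599, 'cx': 323.712187550867, 'cy': 236.18312010340807, 'k1': -0.05041402554020306, 'view': array([[    0.76 ,     0.65 ,     0.014,  -392.577],
       [   -0.569,     0.655,     0.498,   216.591],
       [    0.315,    -0.386,     0.867, -1459.707],
       [    0.   ,     0.   ,     0.   ,     1.   ]])}
top {'fov_y': 49.32898290175856, 'cx': 323.1718489256562, 'cy': 231.37044059806794, 'k1': 0.019447055430255485, 'view': array([[   -0.022,    -1.   ,     0.006,     1.785],
       [    0.993,    -0.021,     0.116,  -519.37 ],
       [   -0.116,     0.008,     0.993, -1478.893],
       [    0.   ,     0.   ,  
[... 1132 characters left out ...]
dexer 0.66 [159.9 276.2  65.2  61.7]
top housing_top 0.88 [374.9 240.8 115.4 117.9]
top post_top 0.64 [371.9 238.3 113.5 115.6]
top pin_gap 0.77 [376.3 240.7 114.8 117.8]
top door_handle 0.67 [368.1 209.3  76.3  38.8]
top can 0.97 [468.4 236.9  42.8  39.1]
top can 0.73 [204.6 204.6  43.9  25.9]
top can 0.69 [262.5 241.7  26.4  37.2]
top can 0.58 [159.6 204.1  43.1  31.7]
top can_a 0.97 [468.4 236.9  42.8  39.1]
top can_a 0.73 [204.6 204.6  43.9  25.9]
top can_a 0.69 [262.5 241.7  26.4  37.2]
top can_a 0.58 [159.6 204.1  43.1  31.7]
top cover 0.92 [161.4 277.5  67.3  63.2]
top driver 0.8 [490.  211.2  13.   75.5]
top driver 0.32 [374.7 249.7 117.6 135.2]
top tape 0.6 [476.4 287.1  38.3  33.5]
```

```bash
python3 - <<'E'
import cv2
a=cv2.imread("pics/top0.png")[150:330,270:510]
cv2.imwrite("pics/topc.png",cv2.resize(a,None,fx=3.3,fy=3.3,interpolation=cv2.INTER_CUBIC))
a=cv2.imread("pics/scene0.png")[210:390,150:390]
cv2.imwrite("pics/scenec.png",cv2.resize(a,None,fx=3.3,fy=3.3,interpolation=cv2.INTER_CUBIC))
E
```

```text
(no output)
```

View pics/topc.png

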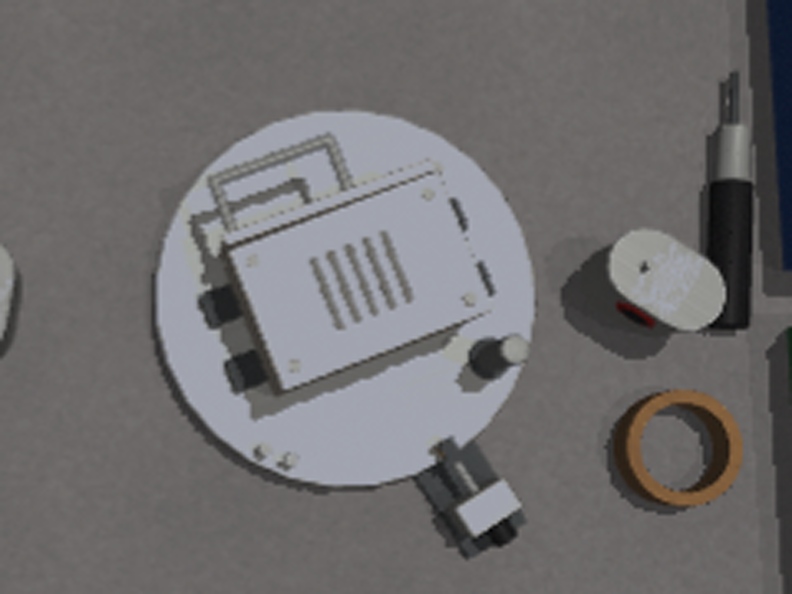

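View pics/scenec.png

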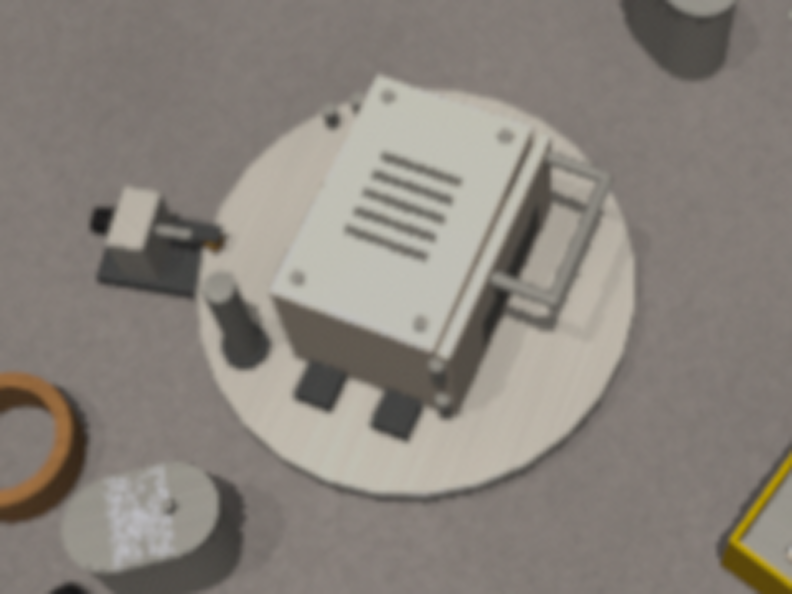

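View pics/top0.png

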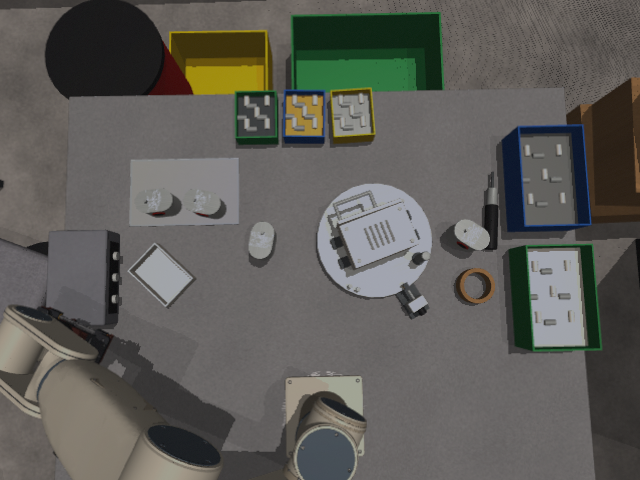

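The top view shows the door facing up-image (world +x). In crop pixels the post top is at (515,350), the pins at (262,450) and (289,460), the roller near (445,447), and the handle bar from (212,180) to (330,137). A canister stands to the right of the disc, close to the path of the post.

```bash
cat > h.py <<'E'
from workcell import ctrl, optics
import cv2,numpy as np
from scipy.spatial.transform import Rotation as R
np.set_printoptions(precision=3,suppress=True)
def K(m):
    f=240/np.tan(np.radians(m["fov_y"]/2)); return f
def proj(P,n,m=None):
    m=m or optics.camera_model(n); V=m["view"]; f=K(m)
    p=V[:3,:3]@np.asarray(P,float)+V[:3,3]; s=np.array([p[0],-p[1]])/-p[2]
    s=s*(1+m["k1"]*(s@s)); return np.array([m["cx"],m["cy"]])+f*s
def unproj(uv,z,n):
    m=optics.camera_model(n); V=m["view"]; f=K(m)
    d=(np.asarray(uv,float)-[m["cx"],m["cy"]])/f; s=d.copy()
    for _ in range(9): s=d/(1+m["k1"]*(s@s))
    r=V[:3,:3].T@np.array([s[0],-s[1],-1]); c=-V[:3,:3].T@V[:3,3]
    return c+r*(z-c[2])/r[2]
def pose():
    o=ctrl.get_obs(); return o, o["ee_pos"], R.from_rotvec(o["orientation"]).as_matrix()
def rel(P,yaw=None):
    """tool-axes shift (units of 40mm) to world point P"""
    o,p,M=pose(); return M.T@(np.asarray(P)-p)/40
E
python3 - <<'E'
from h import *
pts=dict(post=(515,350,157),pin1=(262,450,66),pin2=(289,460,66),roller=(443,447,66),block=(490,508,72),discL=(156,299,42),discR=(535,299,42),discT=(345,111,42),discB=(345,487,42),
r1=(228,246,167),r2=(440,174,167),r3=(490,313,167),r4=(280,390,167),h1=(212,180,148),h2=(330,137,148))
W={k:unproj((270+u/3.3,150+v/3.3),z,"top") for k,(u,v,z) in pts.items()}
for k in W: print(k,W[k])
scn=dict(post=(222,287,157),pin1=(332,118,66),discL=(197,290,42),discR=(636,290,42),discT=(420,90,42),discB=(410,495,42),roller=(215,240,66),h1=(605,180,148),h2=(552,298,148))
for k,(u,v,z) in scn.items(): print("scene",k,unproj((150+u/3.3,210+v/3.3),z,"scene"))
c=(W["discL"]+W["discR"]+W["discT"]+W["discB"])/4; c[2]=0; c2=sum(W["r%d"%i] for i in(1,2,3,4))/4
print("c",c,c2)
for k in W:
    d=W[k]-c; print(k,np.hypot(d[0],d[1]),np.arctan2(d[1],d[0]))
for n,uvs in dict(can=[(468.4,236.9),(204.6,204.6),(262.5,241.7)]).items():
    for uv in uvs: print(n,unproj(uv,108,"top"))
o,p,M=pose(); print(p,M)
E
```

```text
post [ 433.506 -277.293  157.   ]
pin1 [359.475 -78.645  66.   ]
pin2 [ 350.609 -101.177   66.   ]
roller [ 358.752 -231.47    66.   ]
block [ 307.136 -267.787   72.   ]
discL [491.694   8.235  42.   ]
discR [ 484.786 -320.123   42.   ]
discT [ 653.925 -160.963   42.   ]
discB [ 326.746 -150.119   42.   ]
r1 [520.543 -50.358 167.   ]
r2 [ 575.08  -221.501  167.   ]
r3 [ 462.63  -256.745  167.   ]
r4 [405.199 -88.477 167.   ]
h1 [577.22  -39.491 148.   ]
h2 [ 610.642 -136.336  148.   ]
scene post [ 438.455 -275.39   157.   ]
scene pin1 [ 359.671 -106.045   66.   ]
scene discL [ 375.519 -269.377   42.   ]
scene discR [623.883 -53.97   42.   ]
scene discT [383.42  -34.102  42.   ]
scene discB [ 602.449 -277.726   42.   ]
scene roller [ 366.964 -236.96    66.   ]
scene h1 [578.691 -41.335 148.   ]
scene h2 [ 608.862 -133.139  148.   ]
c [ 489.287 -155.742    0.   ] [ 490.863 -154.27   167.   ]
post 133.73893007005884 -2.0010393464076284
pin1 150.98106284746933 2.6056603756903653
pin2 149.02700929791814 2.7667340269965512
roller 150.91177916922553 -2.615909993361526
block 213.85269226993557 -2.590131649174003
discL 163.99524485272374 1.5561242781703954
discR 164.44200293344852 -1.5981738765745555
discT 164.71986399741095 -0.031699494339522724
discB 162.6389620232832 3.107009494591867
r1 109.92188388786238 1.2824731467249042
r2 108.09501386894063 -0.6539713144459333
r3 104.46161793308524 -1.82883816758397
r4 107.68219004381854 2.4668970628541396
h1 145.7621047923156 0.923211639755341
h2 122.8961609997562 0.15857321035386931
can [ 486.676 -405.34   108.   ]
can [591.09  315.415 108.   ]
can [485.34  157.479 108.   ]
[262.655 567.102 222.678] [[-0.907  0.42  -0.   ]
 [ 0.42   0.907 -0.   ]
 [ 0.    -0.    -1.   ]]
```

```bash
python3 -m jog '[[0,0,0,0,0,1,0],[0,0,0,0,0,1,0],[0,0,0,0,0,1,0],[0,0,0,0,0,1,0],[0,0,0,0,0,1,0],[0,0,0,0,0,1,0],[0,0,0,0,0,1,0],[0,0,0,0,0,1,0],[0,0,0,0,0,1,0],[0,0,0,0,0,1,0],[0,0,0,0,0,1,0],[0,0,0,0,0,0,0]]'; python3 - <<'E'
from h import *
print(rel((430,150,222)),pose()[2]); M=pose()[2]; print(M.T@np.array([-45,-427,0])/40)
E
```

```text
t: 2.3
ee_pos: [262.7, 567.1, 222.7]
orientation: [-2.239, -2.204, -0.0]
ft_force: [0.8, 0.1, -0.7]
width: 0.6
grasp_force: 0.0
[-10.361   4.348   0.017] [[ 0.016  1.     0.   ]
 [ 1.    -0.016  0.   ]
 [ 0.     0.    -1.   ]]
[-10.691  -0.956  -0.   ]
```

```bash
python3 -m jog '[[-0.8,0.335,0,0,0,0,0],[-0.8,0.335,0,0,0,0,0],[-0.8,0.335,0,0,0,0,0],[-0.8,0.335,0,0,0,0,0],[-0.8,0.335,0,0,0,0,0],[-0.8,0.335,0,0,0,0,0],[-0.8,0.335,0,0,0,0,0],[-0.8,0.335,0,0,0,0,0],[-0.8,0.335,0,0,0,0,0],[-0.8,0.335,0,0,0,0,0],[-0.8,0.335,0,0,0,0,0],[-0.8,0.335,0,0,0,0,0],[-0.8,0.335,0,0,0,0,0]]'; python3 -m jog '[[-0.76,-0.07,0,0,0,0,0],[-0.76,-0.07,0,0,0,0,0],[-0.76,-0.07,0,0,0,0,0],[-0.76,-0.07,0,0,0,0,0],[-0.76,-0.07,0,0,0,0,0],[-0.76,-0.07,0,0,0,0,0],[-0.76,-0.07,0,0,0,0,0],[-0.76,-0.07,0,0,0,0,0],[-0.76,-0.07,0,0,0,0,0],[-0.76,-0.07,0,0,0,0,0],[-0.76,-0.07,0,0,0,0,0],[-0.76,-0.07,0,0,0,0,0],[-0.76,-0.07,0,0,0,0,0],[-0.76,-0.07,0,0,0,0,0],[0,0,0,0,0,0,0]]'; python3 - <<'E'
from h import *
print(pose()[0]["qpos"],rel((384,-277,128)))
im=optics.get_image("wrist"); cv2.imwrite("pics/w1.png",im[:,:,::-1])
E
```

```text
t: 3.6
ee_pos: [431.1, 147.2, 222.9]
orientation: [2.234, 2.208, 0.001]
ft_force: [0.7, 0.5, -0.7]
width: 0.3
grasp_force: 0.0
t: 5.1
ee_pos: [385.2, -279.3, 223.0]
orientation: [2.237, 2.204, -0.0]
ft_force: [0.5, 0.6, -0.4]
width: 0.2
grasp_force: 0.0
[-0.652  0.202  1.951 -0.001  0.987 -0.637] [ 0.061 -0.034  2.375]
```

View pics/w1.png

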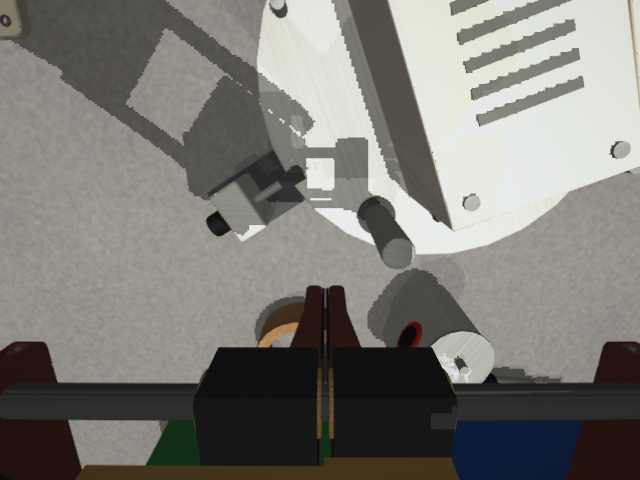

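The wrist view shows the post top at about (398,252), ahead of the closed fingers (tips near (325,290)). The canister is below right at (440,320), and the roller block is at (245,205).

```bash
cat >> h.py <<'E'
def wun(uv,z):
    m=optics.camera_model("wrist"); f=K(m); o,p,M=pose(); H=m["hand_eye"]
    d=(np.asarray(uv,float)-[m["cx"],m["cy"]])/f; s=d.copy()
    for _ in range(9): s=d/(1+m["k1"]*(s@s))
    c=p+M@H[:3,3]; r=M@H[:3,:3]@np.array([s[0],-s[1],-1]); return c+r*(z-c[2])/r[2]
E
python3 - <<'E'
from h import *
print(wun((398,252),157), wun((302,172),66), wun((440,345),108),wun((326,290),224))
E
python3 -m jog '[[0.06,0,0.8,0,0,0,0],[0,0,0.8,0,0,0,0],[0,0,0.8,0,0,0,0],[0,0,0,0,0,0,0]]'
```

```text
[ 435.121 -274.019  157.   ] [ 366.73  -230.631   66.   ] [ 487.235 -379.383  108.   ] [ 386.605 -269.838  224.   ]
t: 5.55
ee_pos: [382.9, -271.2, 123.7]
orientation: [-2.23, -2.202, 0.002]
ft_force: [-0.2, -0.8, 1.0]
width: 0.7
grasp_force: 0.0
```

```bash
python3 -m jog '[[-0.035,0.2,0,0,0,0,0],[-0.035,0.2,0,0,0,0,0],[-0.035,0.2,0,0,0,0,0],[-0.035,0.2,0,0,0,0,0],[-0.035,0.2,0,0,0,0,0],[-0.035,0.2,0,0,0,0,0],[-0.035,0.2,0,0,0,0,0],[-0.035,0.2,0,0,0,0,0],[-0.03,0.2,0,0,0,0,0],[-0.03,0.2,0,0,0,0,0],[0.02,0.2,0,0,0,0,0],[0.02,0.2,0,0,0,0,0],[0.02,0.2,0,0,0,0,0],[0.03,0.2,0,0,0,0,0],[0.03,0.2,0,0,0,0,0],[0,0,0,0,0,0,0]]'; python3 - <<'E'
from h import *
im=optics.get_image("top")
a=im[150:330,270:510,::-1]
cv2.imwrite("pics/t2.png",cv2.resize(a,None,fx=3.3,fy=3.3,interpolation=cv2.INTER_CUBIC))
E
```

```text
t: 7.15
ee_pos: [506.4, -284.4, 126.8]
orientation: [2.237, 2.205, 0.001]
ft_force: [1.1, 0.1, 0.6]
width: -0.0
grasp_force: 0.0
```

View pics/t2.png

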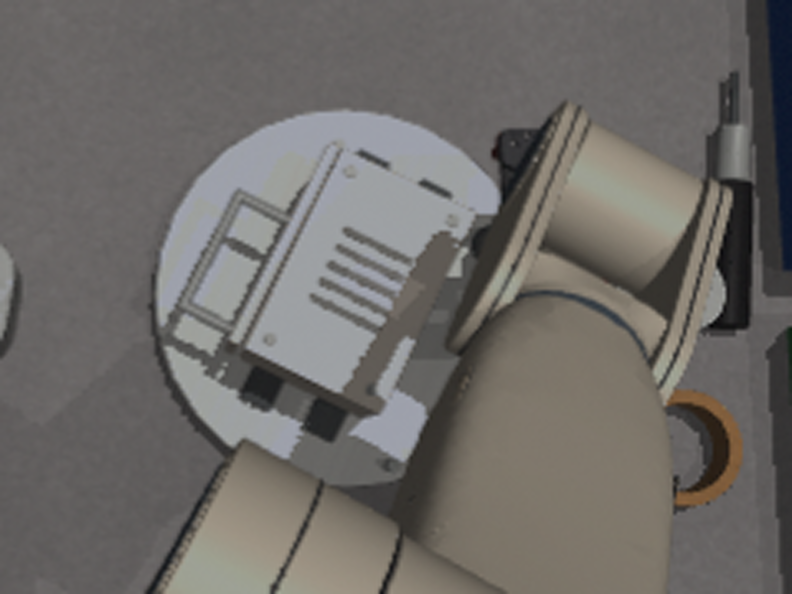

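The top view shows the housing turned to about −0.22 rad from seated with the door still shut: front edge (232,340)–(335,143) in crop pixels. Next I push slowly over the pin.

```bash
python3 -m jog '[[0.02,0.1,0,0,0,0,0],[0.02,0.1,0,0,0,0,0],[0.03,0.1,0,0,0,0,0],[0,0,0,0,0,0,0]]';python3 -m jog '[[0.03,0.06,0,0,0,0,0],[0.03,0.06,0,0,0,0,0],[0,0,0,0,0,0,0]]';python3 -m jog '[[0.03,0.06,0,0,0,0,0],[0.03,0.06,0,0,0,0,0],[0,0,0,0,0,0,0]]'
```

```text
t: 7.6
ee_pos: [517.7, -281.9, 126.8]
orientation: [2.237, 2.205, 0.001]
ft_force: [0.5, -0.5, -1.2]
width: 0.8
grasp_force: 0.0
t: 7.9
ee_pos: [521.3, -279.8, 126.6]
orientation: [-2.237, -2.204, 0.002]
ft_force: [-3.8, -2.6, 1.6]
width: 0.3
grasp_force: 1.9
t: 8.2
ee_pos: [526.5, -277.4, 126.6]
orientation: [-2.238, -2.204, 0.001]
ft_force: [-1.9, -1.9, 1.2]
width: 0.7
grasp_force: 1.2
```

```bash
for i in 1 2; do python3 -m jog '[[0.03,0.06,0,0,0,0,0],[0,0,0,0,0,0,0]]'|sed -n '1,2p;4p'; done
```

```text
t: 8.4
ee_pos: [529.5, -276.0, 126.7]
ft_force: [-1.5, -1.1, -0.1]
t: 8.6
ee_pos: [532.2, -274.8, 126.8]
ft_force: [-0.3, 0.6, 0.6]
```

```bash
python3 - <<'E'
from h import *
im=optics.get_image("top")
a=im[150:330,270:510,::-1]
cv2.imwrite("pics/t3.png",cv2.resize(a,None,fx=3.3,fy=3.3,interpolation=cv2.INTER_CUBIC))
print(pose()[0]["ft_force"])
E
```

```text
[ 0.611  0.126 -0.401]
```

View pics/t3.png

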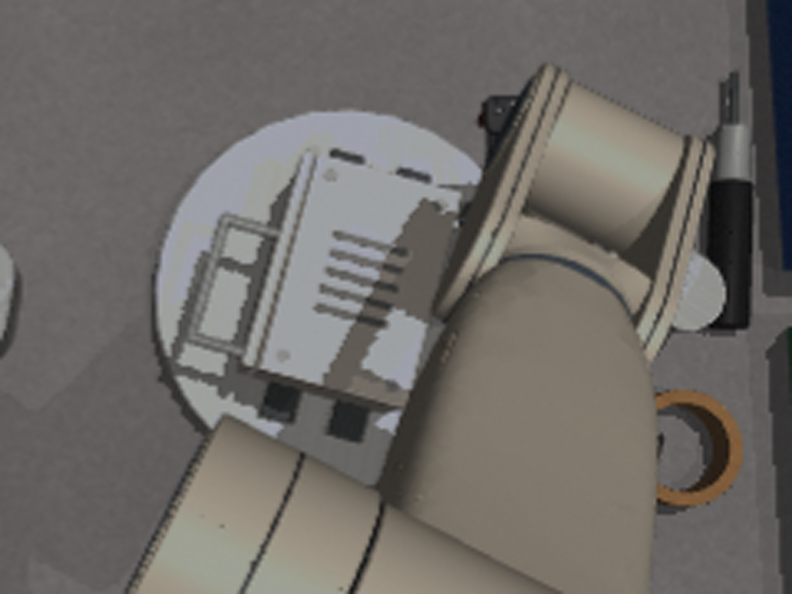

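The top view now shows the door edge running (245,362)–(308,152), so the door faces about 1.28 rad. With the pushing force gone, the table looks seated. I'll back off and check from above the handle.

```bash
python3 -m jog '[[0,-0.2,0,0,0,0,0],[0,-0.5,0,0,0,0,0],[0,0,-0.8,0,0,0,0],[0,0,-0.8,0,0,0,0],[0,0,-0.8,0,0,0,0],[0.7,-0.2,0,0,0,0,0],[0.7,-0.2,0,0,0,0,0],[0.7,-0.2,0,0,0,0,0],[0.7,-0.2,0,0,0,0,0],[0.7,-0.2,0,0,0,0,0],[0,0,0,0,0,0,0]]'; python3 - <<'E'
from h import *
im=optics.get_image("wrist"); cv2.imwrite("pics/w2.png",im[:,:,::-1]);print(pose()[1],pose()[0]["qpos"])
E
```

```text
t: 9.75
ee_pos: [463.9, -131.6, 222.5]
orientation: [-2.234, -2.206, 0.0]
ft_force: [0.6, 0.2, 0.8]
width: 0.5
grasp_force: 0.0
[ 464.929 -132.931  222.825] [-0.303  0.215  1.935  0.     0.992 -0.29 ]
```

View pics/w2.png

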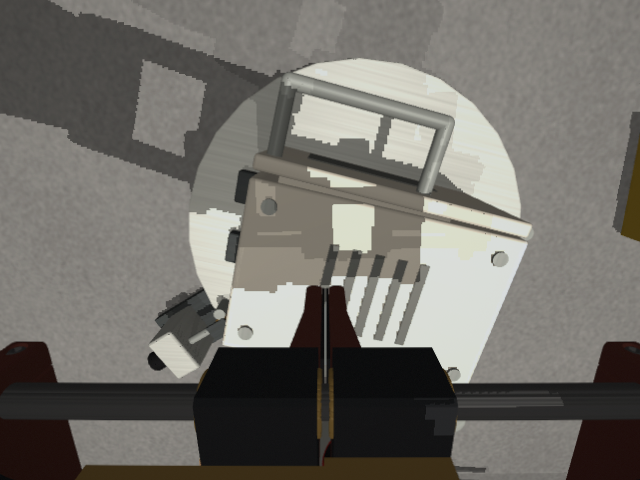

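The wrist view shows the handle bar from (287,79) to (452,122) and the door practically shut. A pin is visible at (219,313) beside the roller block.

```bash
python3 - <<'E'
from h import *
a,b=wun((287,79),151),wun((452,122),151); print("bar",a,b,(a+b)/2,np.arctan2(*(a-b)[1::-1])-np.pi/2)
c,d=wun((269,206),169),wun((500,259),169); print("roof",c,d,np.arctan2(*(c-d)[1::-1])-np.pi/2)
e=wun((245,332),169); print("back screw",e, np.arctan2(*(c-e)[1::-1]))
p=wun((219,313),66); print("pin",p, np.arctan2(p[1]+155,p[0]-490), np.hypot(p[1]+155,p[0]-490))
b=wun((173,355),72); print("block",b, np.arctan2(b[1]+155,b[0]-490))
h=(a+b)/2
E
```

```text
bar [444.584 -21.316 151.   ] [545.511 -46.703 151.   ] [495.048 -34.009 151.   ] 1.3243666293604446
roof [432.289 -94.518 169.   ] [ 578.392 -130.609  169.   ] 1.3286198236371485
back screw [ 410.714 -182.042  169.   ] 1.329109845447539
pin [ 359.999 -223.296   66.   ] -2.657869783910332 146.84894229910338
block [ 310.247 -267.399   72.   ] -2.5827779839800016
```

```bash
python3 -m jog '[[0.62,0.2,0,0,0,0,0],[0.62,0.2,0,0,0,0,0],[0.62,0.2,0,0,0,0,0],[0,0,0,0,0,1,0],[0,0,0,0,0,1,0],[0,0,0,0,0,0.2,0],[0,0,0,0,0,0,0]]'; python3 - <<'E'
from h import *
print(rel((489,-58,130)),pose()[2])
im=optics.get_image("wrist"); cv2.imwrite("pics/w3.png",im[:,:,::-1])
E
```

```text
t: 10.5
ee_pos: [491.0, -60.7, 222.7]
orientation: [2.475, 1.934, 0.0]
ft_force: [-0.8, 0.7, -0.6]
width: 0.5
grasp_force: 0.0
[ 0.053 -0.064  2.317] [[ 0.242  0.97   0.   ]
 [ 0.97  -0.242 -0.   ]
 [-0.     0.    -1.   ]]
```

View pics/w3.png

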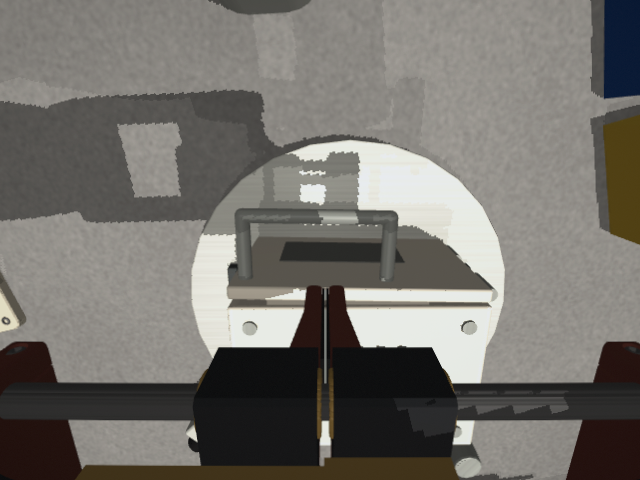

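The bar centre is at (317,217), parallel to the image rows, with the door's top edge at row ~289. The fingers line up with the gap.

```bash
python3 - <<'E'
from h import *
o,p,M=pose()
for n,uv,z in(("bar",(317,217),151),("doortop front",(317,287),164),("door back",(317,300),164),("left end",(243,217),151),("right end",(390,217),151)):
    print(n,M.T@(wun(uv,z)-p))
E
```

```text
bar [27.074 -4.009 71.665]
doortop front [-17.962  -3.962  58.668]
door back [-27.611  -4.008  58.668]
left end [ 26.999 -53.377  71.655]
right end [27.165 44.699 71.675]
```

```bash
python3 -m jog '[[0.05,-0.1,0.4,0,0,0,0],[0,0,0.6,0,0,0,0],[0,0,0.6,0,0,0,0],[0,0,0.4,0,0,0,0],[0,0,0.3,0,0,0,0],[0,0,0,0,0,0,0]]' | sed -n '1,4p'
```

```text
t: 11.15
ee_pos: [486.5, -57.2, 129.4]
orientation: [-2.474, -1.933, 0.003]
ft_force: [0.4, 1.2, 0.6]
```

```bash
python3 -m jog '[[0.156,0.037,0,0,0,0.5,0],[0.156,0.037,0,0,0,0.5,0],[0.156,0.037,0,0,0,0.5,0],[0.156,0.037,0,0,0,0.5,0],[0.156,0.037,0,0,0,0.5,0],[0.156,0.037,0,0,0,0.5,0],[0.156,0.037,0,0,0,0.5,0],[0.156,0.037,0,0,0,0.5,0],[0.156,0.037,0,0,0,0.5,0],[0.156,0.037,0,0,0,0.5,0]]'; python3 - <<'E'
from h import *
o,p,M=pose(); H=np.array([596,-112,0])
print(M.T@(p-H), "hinge by pose:", p-M@np.array([25,-120,0]), "start hinge", np.array([486.5,-57.2])-np.array([[.242,.97],[.97,-.242]])@[25,-120])
E
```

```text
t: 12.15
ee_pos: [529.8, -9.3, 131.8]
orientation: [2.892, 1.224, 0.002]
ft_force: [-0.5, -0.3, -0.3]
width: 0.2
grasp_force: 0.5
[  27.731 -118.815 -131.911] hinge by pose: [ 598.528 -110.811  131.915] start hinge [ 596.85 -110.49]
```

```bash
python3 -m jog '[[0.156,0.037,0,0,0,0.5,0],[0.156,0.037,0,0,0,0.5,0],[0.156,0.037,0,0,0,0.5,0],[0.156,0.037,0,0,0,0.5,0],[0.156,0.037,0,0,0,0.5,0],[0.156,0.037,0,0,0,0.5,0],[0.156,0.037,0,0,0,0.5,0],[0.156,0.037,0,0,0,0.5,0],[0.156,0.037,0,0,0,0.5,0],[0.156,0.037,0,0,0,0.5,0],[0.156,0.037,0,0,0,0.5,0],[0.156,0.037,0,0,0,0.5,0],[0.156,0.037,0,0,0,0.5,0],[0.156,0.037,0,0,0,0.5,0],[0.156,0.037,0,0,0,0.5,0],[0.156,0.037,0,0,0,0.5,0],[0.156,0.037,0,0,0,0.5,0],[0.156,0.037,0,0,0,0.5,0]]'; python3 - <<'E'
from h import *
o,p,M=pose(); H=np.array([597,-111,0])
print(M.T@(p-H), o["qpos"],np.arctan2(M[1,0],M[0,0]))
E
```

```text
t: 13.95
ee_pos: [639.7, 4.3, 131.6]
orientation: [3.133, -0.223, 0.001]
ft_force: [-1.0, -1.6, -0.4]
width: 0.8
grasp_force: 0.5
[  26.    -120.113 -131.652] [-0.012  0.552  1.655 -0.     0.934  1.701] -0.14207325306753518
```

```bash
python3 -m jog '[[0.156,0.037,0,0,0,0.5,0],[0.156,0.037,0,0,0,0.5,0],[0.156,0.037,0,0,0,0.5,0],[0.156,0.037,0,0,0,0.5,0],[0.156,0.037,0,0,0,0.5,0],[0.156,0.037,0,0,0,0.5,0],[0,0,0,0,0,0,0],[-0.1,0,0,0,0,0,0],[0,0,-0.4,0,0,0,0],[0,0,-0.6,0,0,0,0],[0,0,-0.8,0,0,0,0],[0,0,-0.8,0,0,0,0],[0,0,0,0,0,0,0]]'; python3 - <<'E'
from h import *
im=optics.get_image("wrist"); cv2.imwrite("pics/w4.png",im[:,:,::-1])
E
```

```text
t: 15.25
ee_pos: [672.0, -11.9, 241.5]
orientation: [-3.059, 0.706, -0.015]
ft_force: [0.3, -0.8, 0.5]
width: 0.5
grasp_force: 0.0
```

View pics/w4.png

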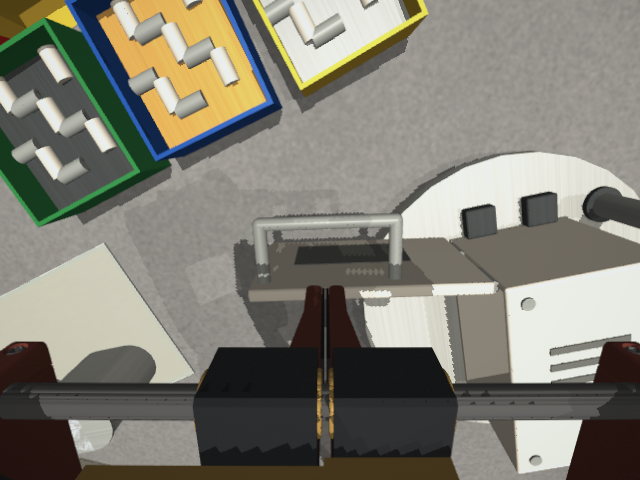

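The door stands open with its bar from (260,222) to (395,217), and the fingers are clear above it. The roof's screws are at (528,304) and (535,460).

```bash
python3 - <<'E'
from h import *
a,b=wun((262,222),151),wun((395,217),151); y=np.arctan2(*(a-b)[1::-1])-np.pi/2
c,d=wun((528,304),169),wun((535,460),169); r=np.arctan2(*(d-c)[1::-1])-np.pi/2
print("bar yaw",y,"roof yaw",r,c,d,"open",1.327-y)
E
```

```text
bar yaw -0.41242787203031717 roof yaw 1.3302239572016474 [ 576.612 -128.688  169.   ] [432.279 -93.28  169.   ] open 1.7394278720303171
```

The roof yaw is unchanged at 1.330 rad, so the table is still seated. The door is open about 1.74 rad and the robot is clear, so I'm handing in.

```bash
python3 -c "
from workcell import ctrl
print(ctrl.close_job())"
```

```text
the job is handed in; nothing more can be done
None
```

I pushed the turntable round until it seated on the roller, then opened the door to about 1.74 rad with the table still seated; the gripper is clear, no contact with the bystanders showed, and the job is handed in (no verdict was returned).

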